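Hang the drained vial carrier on the spring scale

TASK

The rinsed vials have drained: take their steel carrier off the hook of the drain stand and hang it on the hook of the spring scale, seated in the hook's groove, keeping it level all the way and not setting it down in between, since the vials stand loose in it. Lower it slowly and let go only once the hook is carrying its whole weight, neither more nor less, so that the scale is never jerked, bounced or forced down; leave the carrier hanging at rest and do not disturb the beaker in front.

Things in the scene. Friction and masses are not known exactly. Their poses are not given: they have to be found in the camera images.
- vial_carrier: Loose steel carrier for four vials: tray 74 (x) x 104 (y) mm, a 10 mm wide flat-strip bail over its middle across x with legs at y = +-54 mm, a roof-shaped eye at its top, a black grip above; 170 mm high. Origin: centre of the tray's underside, z up, x as the stand it hangs on. Mass with the vials not known (0.25 to 0.95 kg), balanced about the middle. Hangs on the drain stand at the start
- eye (a point): point in the carrier's eye, 105 mm above its origin, where the hook bar's axis lies once seated. The eye is an upside-down V: inner apex 7 mm above this point, flanks falling at 45 degrees over 17 mm each way in y, then nearly level to the legs. The window below is open along x, free down to the vials' tops (50 mm above the carrier's origin)
- grip (a point): centre of the black plastic grip block on top of the carrier, 152 mm above the carrier's origin. The block is 24 (x) x 30 (y) x 38 (z) mm; a 12 mm stem joins it to the eye below. Fingers closing along the carrier's y have free room on both sides; fingertips no deeper than 20 mm below this point stay clear of the hook
- drain_stand: fixed stand: grey base 200 x 130 mm with white drip tray, round steel column 255 mm high behind, and a hook bar pointing at the robot. Origin: centre of the base's underside; its x runs from the hook's tip to the column (roughly away from the robot). Which of this stand and the scale is on the left changes from run to run
- drain_seat (a point): on the axis of the drain hook's bar, middle of its groove, 185 mm above the worktop, 97 mm in front of the clamp. Axes as the stand's. Both hooks are alike: level round bar of 10 mm along x; groove 13 mm long between 45-degree cones of 20 mm diameter; 30 mm in front (-x) an upturned tip, its top 21 mm above the bar's axis: the eye must rise 17 mm above its seat to pass over it
- scale_stand: fixed spring scale: blue base 200 x 130 mm, square aluminium column 66 mm wide with black cap, 271 mm high, front face 87 mm behind the hook's seat; graduated face with red pointer. Origin: centre of the base's underside; its x points from the hook's tip to the column (roughly away from the robot)
- scale_seat (a point): on the axis of the scale's hook bar, middle of its groove (hook as described under drain_seat); 210 mm above the worktop when unloaded; moves down with the hook; axes as the stand's
- scale_hook (a joint): how far the scale's hook is pulled down, m: 0 unloaded, travel 0.060. A spring of 200 N/m resists it (1 N for 5 mm), with little damping: a hook let go out of balance bounces. The carrier's weight draws it 12 to 46 mm down
- vial_1: screw vial 23 x 47 mm, loose in a 26 mm hole of the carrier at x = -21, y = +26 mm; origin at its foot, which stands 3 mm above the carrier's origin
- vial_2: as vial_1, at x = -21, y = -26 mm
- vial_3: as vial_1, at x = +21, y = +26 mm
- vial_4: as vial_1, at x = +21, y = -26 mm
- beaker: loose glass beaker, 56 mm wide and 68 mm high, standing in front of and between the two stands; origin at the centre of its foot

How it is judged (in metres and radians):
On the way, in this order (a step that is already met when the one before it is completed fails the run):
1. the carrier is lifted off the drain hook and held clear of it (distance between eye and drain_seat above 0.06 m and contact force between the fingers and vial_carrier above 1 N), for 0.2 s.
2. the carrier's eye is in the groove of the scale's hook and draws it at least 5 mm down while still held (distance between eye and scale_seat below 0.006 m and value of joint scale_hook above 0.005 m and contact force between the fingers and vial_carrier above 1 N), for 0.2 s.
At the end, for the whole second after the job is handed in: The carrier hangs on the scale's hook, let go and at rest: its eye within 3 mm of the groove's seat, the hook drawn at least 10 mm down by the weight, the carrier level within 4 degrees, and all four vials standing in their holes (distance between eye and scale_seat below 0.003 m and value of joint scale_hook above 0.01 m and angle between vial_carrier's own z axis and vertical below 0.07 rad and linear speed of vial_carrier below 0.02 m/s and angular speed of vial_carrier below 0.2 rad/s and velocity of joint scale_hook between -0.015 and 0.015 m/s and z of each of vial_1, vial_2, vial_3, vial_4 in the frame of vial_carrier below 0.01 m and distance between each of vial_1, vial_2, vial_3, vial_4 and vial_carrier below 0.045 m); the robot touches nothing.
It fails at once if the carrier tilted more than 10 degrees or a vial left its hole (angle between vial_carrier's own z axis and vertical above 0.175 rad or not (z of vial_1 in the frame of vial_carrier below 0.01 m and distance between vial_1 and vial_carrier below 0.045 m) or not (z of vial_2 in the frame of vial_carrier below 0.01 m and distance between vial_2 and vial_carrier below 0.045 m) or not (z of vial_3 in the frame of vial_carrier below 0.01 m and distance between vial_3 and vial_carrier below 0.045 m) or not (z of vial_4 in the frame of vial_carrier below 0.01 m and distance between vial_4 and vial_carrier below 0.045 m)).
It fails at once if the carrier set down or lowered to within 30 mm of the worktop (height (world z) of vial_carrier below 0.03 m).
It fails at once if the scale's hook jerked (faster than 0.08 m/s), or bouncing (faster than 0.04 m/s) with the carrier let go ((velocity of joint scale_hook above 0.08 m/s or velocity of joint scale_hook below -0.08 m/s) or ((velocity of joint scale_hook above 0.04 m/s or velocity of joint scale_hook below -0.04 m/s) and contact force between the fingers and vial_carrier below 0.1 N)).
It fails at once if the scale forced down beyond its range (more than 52 mm) or loaded by the carrier with more than 18 N (value of joint scale_hook above 0.052 m or contact force between vial_carrier and scale_stand above 18 N).
It fails at once if the beaker was pushed more than 20 mm or tipped (distance of beaker from where it was at the start of the episode above 0.02 m or angle between beaker's own z axis and vertical above 0.3 rad).
It also fails if it takes over 64 s, if anything falls off the work surface, if the arm or the gripper's body presses on something with over 40 N, if the wrist force passes 120 N, or if a joint passes its speed limit or range.

ROBOT

A 6-joint arm with a two-finger parallel gripper is mounted at the origin on a cart in front of the work surface, level with it; the furniture and walls round the work are solid. World frame = base frame: x ahead of the robot, y to its left, z up, the work surface at z = 0. Lengths are in m, angles in degrees, forces in N, time in s.
With the tool pointing down it reaches from about 0.4 to 0.825 m from the base axis. Payload 7 kg.
Tool frame: the origin (TCP) lies midway between the tips of the shut fingers; the grasp point (between the pads) lies 19 mm behind it; z points along the fingers, y is the line along which they close (so a half turn about z gives the same grasp; the last joint's range is limited). The gripper opens to 88 mm and grips with 3 to 60 N. Pads are 19 mm wide; open, the fingers measure 130 mm over their backs; the gripper's body (78 mm by 193 mm) begins 47 mm behind the grasp point.
Start: joints at [-60.098, 20.546, 0.682, 0, -70.136, -16.507], TCP at [0.156, -0.657, 0.202] pointing down, gripper open.
Joint ranges: [-176.03, 176.03], [-82.01, 121.73], [-58.28, 71.71], [-173.87, 95.51], [-174.79, -0.11], [-173.66, 173.66]. Speed limits (degrees/s): [136.94, 136.94, 172.46, 180, 180, 180].

INTERFACE

Orientations are given as [roll, pitch, yaw] about the fixed x, y, z axes, in that order (R = Rz(yaw) Ry(pitch) Rx(roll)).
In Python, from plant import ctrl gives the robot as it stands. The module is installed in compiled form; this text tells all that it offers.
- The arm moves only by the tool send_rows, never from a script. Its argument "plan" is a list that holds one entry, the list of rows, each a list of 6 numbers: the shift along the tool's x, y, z in cm, then the turn, a rotation vector about the tool's x, y, z in degrees. A call has 1 to 8 rows; each row is the pose to reach, as a shift and turn from the pose commanded when the call began, along the tool's axes at that moment; what a row does not reach only later rows make up. A row lasts 1/12 s, in which the tool goes at most 41.7 mm and 7.16 degrees, less where a joint would pass 70% of its speed; a pose out of reach is approached as far as the arm can. A call with a gripper value outside its range is refused whole. "fingers" is the opening, from 0 (shut) to 1 (fully open), set as the call begins (left out, the last holds). The fingers move at their own pace and stop on an object; the grip force is fixed at half the most. Time passes only in rows, so rows that repeat a pose let the fingers close. It gives the time, the measured TCP pose, the force, the opening and the grip force at its end, in the units of the state.
- ctrl.get_obs(): the state, without advancing time (a new reading comes with each control period).
- ctrl.snapshot(name): name is "scene" or "top"; returns a dict with "img" (420x560x3 uint8, red, green, blue), "K" (3x3 intrinsics, pixels), "pose" (4x4, takes a point from camera to world coordinates). Camera axes: x right, y down, z forward; pixel columns grow to the right and rows downward; lengths in m; the calibration is good to about 2 mm. A picture is of the moment at which its call begins. There is no depth.
- ctrl.close_job(): hands the job in; it is judged then, once.
The state is a dict: "clock": time; "joint_pos": joint angles; "qvel": joint speeds; "tau": joint torques, N m; "tool_pos": TCP position; "orientation": TCP orientation; "force": force on the tool from outside, world axes, zero at the start; "moment": the same for the moment, N m; "opening": finger opening in m; "gripper_force": force on a finger pad.
Only numpy, scipy, OpenCV 4.12 (cv2) and the standard library are available. Lean on these libraries where they do the work, as an engineer would, in place of code of your own. Each camera call takes 0.05 s, during which the arm holds its last target. There are 200 camera calls.

## Working session

There is one attempt and no reset: what is moved stays moved. The work goes in short steps, Python scripts to look and compute and a tool call to move; the robot and the scene stay as the last step left them, time stands still between calls to the robot, and variables do not carry over. Pictures are saved under pics/ and viewed, at most 10 in all, crops included, and the job is handed in when it is done.

Besides the shell and the picture viewer there is one more tool, called after ">>>" as name(argument=value, ...) on one line, values as JSON. send_rows: Moves the arm, as the interface text tells. Its arguments: {"type":"object","properties":{"plan":{"type":"array","items":{"type":"array","items":{"type":"array","items":{"type":"number"}}}},"fingers":{"type":"number"}},"required":["plan"]}

```bash
mkdir -p pics; python3 - <<'E'
from plant import ctrl
import cv2,numpy as np
np.set_printoptions(precision=4,suppress=True)
o=ctrl.get_obs();print(o)
for n in("scene","top"):
    s=ctrl.snapshot(n);cv2.imwrite(f"pics/{n}0.png",s["img"][:,:,::-1]);print(n,s["K"],s["pose"])
    np.savez(f"{n}.npz",K=s["K"],P=s["pose"])
E
```

```text
{'clock': 0.0, 'joint_pos': array([-60.0978,  20.5885,   0.6341,  -0.022 , -70.1353, -16.5065]), 'qvel': array([-0.0287,  0.1002,  0.0335,  0.0448, -0.0719,  0.0605]), 'tau': array([  0.0004, -58.2716,  29.3055,   6.9978,   0.0068,  -0.0002]), 'tool_pos': array([ 0.1562, -0.6561,  0.2015]), 'orientation': array([ 179.9082,   -0.0057, -166.6118]), 'force': array([-0.0384, -0.1254, -0.4831]), 'moment': array([-0.0043,  0.037 , -0.0205]), 'gripper_force': 0.0, 'opening': 0.08742655971448098}
scene [[413.2521   0.     277.5226]
 [  0.     413.2521 208.9345]
 [  0.       0.       1.    ]] [[-0.5848 -0.3506  0.7315 -0.1689]
 [-0.8111  0.2431 -0.5319  0.4876]
 [ 0.0087 -0.9044 -0.4266  0.5318]
 [ 0.      0.      0.      1.    ]]
top [[391.3357   0.     281.665 ]
 [  0.     391.3357 209.2693]
 [  0.       0.       1.    ]] [[-0.0103 -0.9965  0.0826  0.4108]
 [-0.9999  0.0101 -0.0019  0.0194]
 [ 0.001  -0.0826 -0.9966  0.9976]
 [ 0.      0.      0.      1.    ]]
```

View pics/scene0.png

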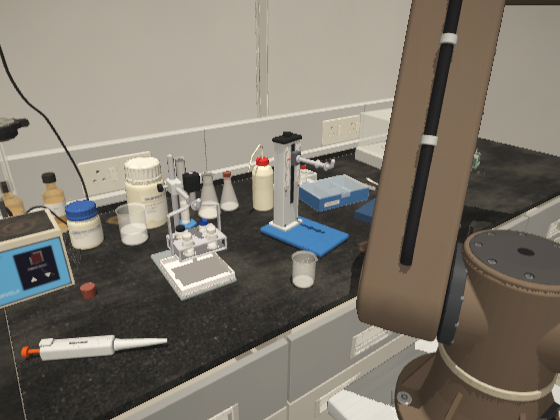

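View pics/top0.png

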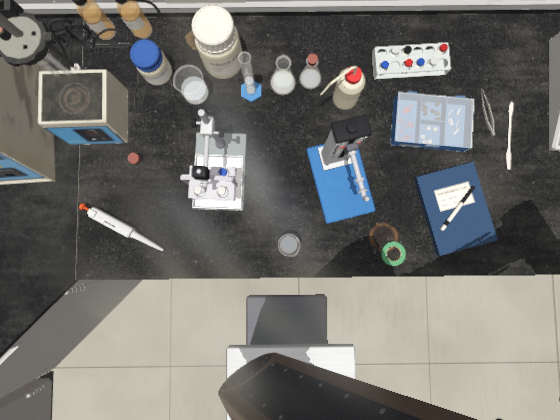

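The drain stand with the carrier is on the left (top view about 218,175) and the scale is on the right (about 345,170). The beaker is at about (289,245). I'll enlarge both views.

```bash
python3 - <<'E'
import cv2,numpy as np
t=cv2.imread("pics/top0.png");s=cv2.imread("pics/scene0.png")
r=lambda im,f:cv2.resize(im,None,fx=f,fy=f,interpolation=cv2.INTER_CUBIC)
cv2.imwrite("pics/tc.png",r(t[95:230,175:385],3.8))
a=r(s[145:305,140:240],3.75);b=r(s[125:285,250:350],3.75)
cv2.imwrite("pics/sc.png",np.hstack([a,b]))
E
```

```text
(no output)
```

View pics/tc.png

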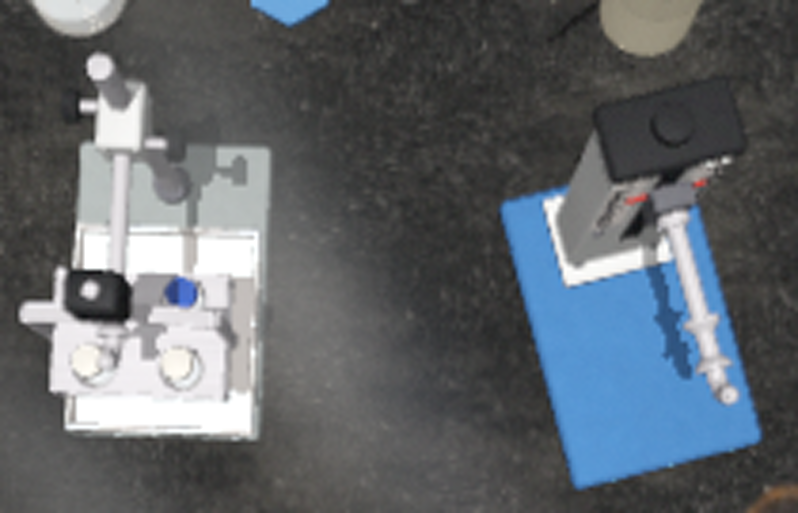

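View pics/sc.png

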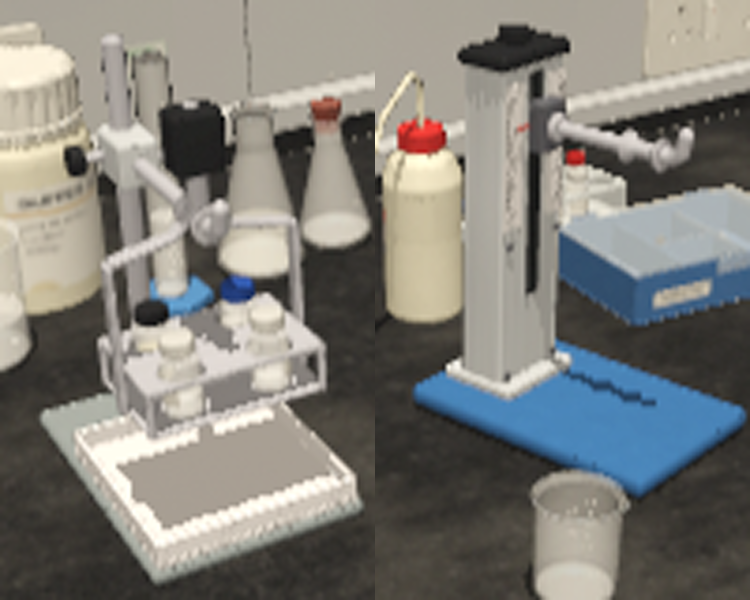

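The top crop shows:
- The black grip top near (96,293).
- The scale hook's cones at (702,325) and (714,367), with its tip at (728,396).
- The base corners: grey (80,147), (271,148), (258,440), and blue (503,208), (578,488), (760,438).

The scene crop shows the grip around (193,138) and the scale hook's tip at (686,130).

```bash
cat >h.py <<'E'
import numpy as np
C={n:np.load(f"{n}.npz") for n in("scene","top")}
def tc(u,v,f=3.8,o=(175,95)):return (u+.5)/f-.5+o[0],(v+.5)/f-.5+o[1]
def sl(u,v):return tc(u,v,3.75,(140,145))
def sr(u,v):return tc(u-375,v,3.75,(250,125))
def ray(n,p):
    c=C[n];d=c["P"][:3,:3]@np.linalg.inv(c["K"])@[p[0],p[1],1];return c["P"][:3,3],d
def atz(n,p,z):
    o,d=ray(n,p);return o+d*(z-o[2])/d[2]
def tri(p,q):
    (a,d),(b,e)=ray("top",p),ray("scene",q)
    s=np.linalg.lstsq(np.c_[d,-e],b-a,rcond=None)[0];x,y=a+d*s[0],b+e*s[1]
    return (x+y)/2,np.linalg.norm(x-y)
def proj(n,X):
    c=C[n];x=c["K"]@(c["P"][:3,:3].T@(np.array(X)-c["P"][:3,3]));return x[:2]/x[2]
E
python3 - <<'E'
from h import *
np.set_printoptions(precision=4,suppress=True)
print("base drain z.01");
D=[atz("top",tc(*p),.01) for p in[(80,147),(271,148),(258,440),(66,433)]];print(np.array(D))
B=[atz("top",tc(*p),.01) for p in[(503,208),(578,488),(760,438)]];print(np.array(B))
yaw=lambda a,b:np.degrees(np.arctan2(*(b-a)[1::-1]))
print("yaw scale",yaw(B[1],B[0]),yaw(B[2],B[1])-90,"drain",yaw(D[2],D[1]),yaw(D[3],D[0]),yaw(D[1],D[0])-90,np.linalg.norm(B[1]-B[0]),np.linalg.norm(B[1]-B[2]))
print("scale centre",(B[0]+B[2])/2,"drain",(D[0]+D[2])/2)
print("tip",atz("top",tc(728,396),.231),tri(tc(728,396),sr(686,130)))
c1,c2=[atz("top",tc(*p),.21) for p in[(702,325),(714,367)]];print("cones",c1,c2,"bar yaw",yaw(c2,c1),yaw(atz("top",tc(714,367),.21),atz("top",tc(677,225),.21)))
print(tri(tc(702,325),sr(627,147)),tri(tc(714,367),sr(660,155)))
print("grip top",atz("top",tc(95,293),.251),tri(tc(95,293),sl(193,105)))
bar=[atz("top",tc(*p),.185) for p in[(118,255),(122,160)]];print("drain bar",bar,yaw(*bar))
print("eye vials", [atz("top",tc(*p),.13) for p in[(88,363),(180,363)]])
E
```

```text
base drain z.01
[[0.691  0.2368 0.01  ]
 [0.689  0.1075 0.01  ]
 [0.4907 0.1167 0.01  ]
 [0.4967 0.2446 0.01  ]]
[[ 0.6462 -0.049   0.01  ]
 [ 0.4566 -0.0959  0.01  ]
 [ 0.4887 -0.2178  0.01  ]]
yaw scale 13.89118229050393 14.743330137111258 drain -2.656509523946256 -2.2973838199122576 -0.8778454047494932 0.19529928975516647 0.12611757689758799
scale centre [ 0.5674 -0.1334  0.01  ] drain [0.5909 0.1767 0.01  ]
tip [ 0.4933 -0.1488  0.231 ] (array([ 0.4932, -0.1491,  0.2303]), np.float64(0.00032661416856203437))
cones [ 0.5338 -0.1406  0.21  ] [ 0.5112 -0.1464  0.21  ] bar yaw 14.341584919348723 12.99744048061413
(array([ 0.5346, -0.1399,  0.2094]), np.float64(0.002013988549384113)) (array([ 0.5114, -0.1463,  0.2094]), np.float64(0.000586224461518604))
grip top [0.547  0.1755 0.251 ] (array([0.5476, 0.1764, 0.249 ]), np.float64(0.0008876213214608211))
drain bar [array([0.5801, 0.1768, 0.185 ]), array([0.6337, 0.1748, 0.185 ])] -2.048536981273762
eye vials [array([0.5274, 0.2047, 0.13  ]), array([0.5269, 0.1506, 0.13  ])]
```

Both hooks triangulate to their stated heights. The scale seat is about (0.5226, -0.143, 0.21) at yaw 14.2°, and the carrier is about (0.5475, 0.177) at yaw -2.2°. Next I'll work out the approach moves.

```bash
cat >>h.py <<'E'
from scipy.spatial.transform import Rotation as R
def pose(p,yaw):return np.array(p,float),R.from_euler("xyz",[180,0,yaw],degrees=True)
def rel(a,b):
    return np.round(np.r_[a[1].inv().apply(b[0]-a[0])*100,(a[1].inv()*b[1]).as_rotvec(degrees=True)],2).tolist()
def chain(*P):
    for a,b in zip(P,P[1:]):print(rel(pose(*a),pose(*b)))
E
python3 - <<'E'
from h import *
chain(((.156,-.657,.202),-166.6),((.35,-.48,.33),-166.6),((.52,-.2,.33),-172),((.547,.1,.33),-178),((.5475,.177,.30),-182.2))
E
```

```text
[-22.97, 12.72, -12.8, 0.0, 0.0, 0.0]
[-23.03, 23.3, 0.0, 0.0, -0.0, 5.4]
[-6.85, 29.33, 0.0, -0.0, -0.0, 6.0]
[-0.32, 7.69, 3.0, 0.0, -0.0, 4.2]
```

>>> send_rows(plan=[[[-11,6,-12.8,0,0,0],[-23,12.7,-12.8,0,0,0],[-23,12.7,-12.8,0,0,0],[-23,12.7,-12.8,0,0,0],[-23,12.7,-12.8,0,0,0],[-23,12.7,-12.8,0,0,0],[-23,12.7,-12.8,0,0,0],[-23,12.7,-12.8,0,0,0]]], fingers=1)

```text
clock: 0.77
tool_pos: [0.3549, -0.4773, 0.3336]
orientation: [-179.8, 0.2, -166.4]
force: [-0.4, -0.9, 1.5]
opening: 0.0876
gripper_force: 0.0
```

>>> send_rows(plan=[[[-23,23.3,0,0,0,5.4],[-23,23.3,0,0,0,5.4],[-23,23.3,0,0,0,5.4],[-23,23.3,0,0,0,5.4],[-23,23.3,0,0,0,5.4],[-23,23.3,0,0,0,5.4],[-23,23.3,0,0,0,5.4],[-23,23.3,0,0,0,5.4]]])

```text
clock: 1.43
tool_pos: [0.5212, -0.1974, 0.3302]
orientation: [180.0, -0.0, -172.0]
force: [0.8, -1.4, 0.5]
opening: 0.0877
gripper_force: 0.0
```

>>> send_rows(plan=[[[-6.8,29.3,0,0,0,6],[-6.8,29.3,0,0,0,6],[-6.8,29.3,0,0,0,6],[-6.8,29.3,0,0,0,6],[-6.8,29.3,0,0,0,6],[-6.8,29.3,0,0,0,6],[-6.8,29.3,0,0,0,6],[-6.8,29.3,0,0,0,6]]])

```text
clock: 2.1
tool_pos: [0.547, 0.1046, 0.3294]
orientation: [180.0, -0.1, -177.8]
force: [0.0, -1.2, -0.1]
opening: 0.0873
gripper_force: 0.0
```

>>> send_rows(plan=[[[-0.3,4,1,0,0,4.2],[-0.3,7.7,3,0,0,4.2],[-0.3,7.7,3,0,0,4.2],[-0.3,7.7,3,0,0,4.2],[-0.3,7.7,3,0,0,4.2],[-0.3,7.7,3,0,0,4.2]]])

```text
clock: 2.6
tool_pos: [0.5476, 0.1761, 0.3009]
orientation: [180.0, 0.0, 177.8]
force: [-0.4, -0.7, 0.8]
opening: 0.0878
gripper_force: 0.0
```

>>> send_rows(plan=[[[0,0.1,1.5,0,0,0],[0,0.1,3.5,0,0,0],[0,0.1,5.5,0,0,0],[0,0.1,7,0,0,0],[0,0.1,8,0,0,0],[0,0.1,8.3,0,0,0],[0,0.1,8.3,0,0,0],[0,0.1,8.3,0,0,0]]])

```text
clock: 3.27
tool_pos: [0.548, 0.1776, 0.2185]
orientation: [180.0, 0.1, 177.8]
force: [0.0, 0.4, 0.1]
opening: 0.0879
gripper_force: 0.0
```

```bash
python3 - <<'E'
from plant import ctrl
import cv2,numpy as np
f=lambda n,y,x,h,w,k:cv2.resize(ctrl.snapshot(n)["img"][y:y+h,x:x+w,::-1],None,fx=k,fy=k,interpolation=cv2.INTER_CUBIC)
cv2.imwrite("pics/g1.png",np.hstack([f("scene",130,130,160,110,3.5),f("top",90,160,160,110,3.5)]))
print(ctrl.get_obs()["tool_pos"],ctrl.get_obs()["moment"])
E
```

```text
[0.54805328 0.17797076 0.2186479 ] [0.01056762 0.00241796 0.0142845 ]
```

View pics/g1.png

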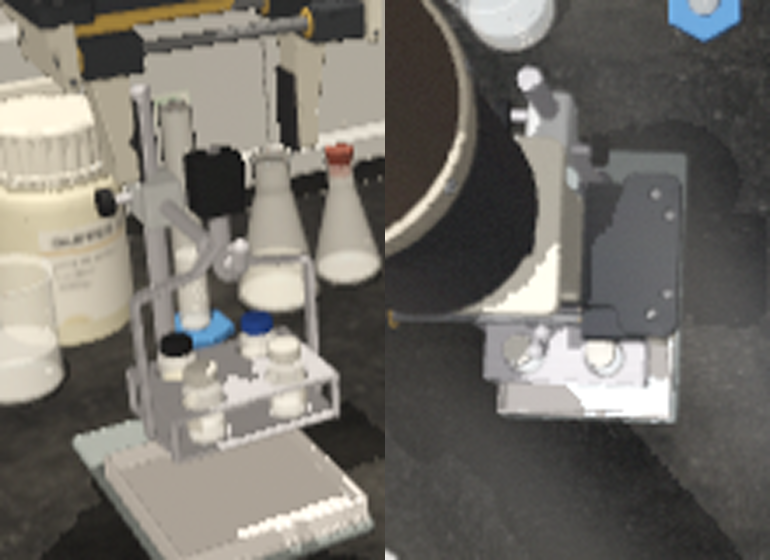

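```bash
python3 - <<'E'
from h import *
g=lambda X:(proj("scene",X)-[130,130])*3.5
for X in[(.548,.178,.2187),(.548,.222,.2187),(.548,.134,.2187),(.548,.222,.283),(.548,.134,.283),(.5475,.177,.251),(.5475,.177,.213)]:print(X,g(X))
E
```

```text
(0.548, 0.178, 0.2187) [215.91335117 199.86065577]
(0.548, 0.222, 0.2187) [142.52398646 216.98307957]
(0.548, 0.134, 0.2187) [285.24195016 183.68564652]
(0.548, 0.222, 0.283) [130.28221264 105.88807751]
(0.548, 0.134, 0.283) [278.48222598  77.82801512]
(0.5475, 0.177, 0.251) [213.33144739 146.22448122]
(0.5475, 0.177, 0.213) [218.70678935 209.01818421]
```

```bash
python3 - <<'E'
from plant import ctrl
import cv2
cv2.imwrite("pics/s1.png",ctrl.snapshot("scene")["img"][:,:,::-1])
E
```

```text
(no output)
```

View pics/s1.png

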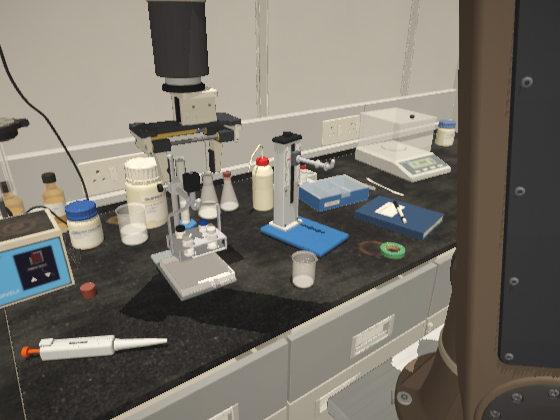

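The gripper is centred on the grip in y, but the fingertips are hard to make out. Closing will show through the opening reading, which should stop near 30 mm.

>>> send_rows(plan=[[[0,0,0,0,0,0],[0,0,0,0,0,0],[0,0,0,0,0,0],[0,0,0,0,0,0],[0,0,0,0,0,0],[0,0,0,0,0,0],[0,0,0,0,0,0],[0,0,0,0,0,0]]], fingers=0)

```text
clock: 4.08
tool_pos: [0.5474, 0.1778, 0.2173]
orientation: [-180.0, -0.0, 177.8]
force: [-0.1, 0.5, -0.0]
opening: 0.0395
gripper_force: 0.0
```

>>> send_rows(plan=[[[0,0,0,0,0,0],[0,0,0,0,0,0],[0,0,0,0,0,0],[0,0,0,0,0,0],[0,0,0,0,0,0],[0,0,0,0,0,0]]])

```text
clock: 4.58
tool_pos: [0.5474, 0.178, 0.2174]
orientation: [180.0, 0.0, 177.8]
force: [0.4, 0.2, -0.7]
opening: 0.0295
gripper_force: 30.0
```

Gripped with an opening of 29.5 mm and no side load. I'll lift 26 mm, then draw back 90 mm along the hook.

>>> send_rows(plan=[[[0,0,-0.1,0,0,0],[0,0,-0.3,0,0,0],[0,0,-0.7,0,0,0],[0,0,-1.2,0,0,0],[0,0,-1.7,0,0,0],[0,0,-2.2,0,0,0],[0,0,-2.5,0,0,0],[0,0,-2.6,0,0,0]]])

```text
clock: 5.25
tool_pos: [0.5477, 0.178, 0.2443]
orientation: [180.0, 0.1, 177.8]
force: [-1.3, 0.6, -6.0]
opening: 0.0294
gripper_force: 30.0
```

>>> send_rows(plan=[[[0,0,0,0,0,0],[0,0,0,0,0,0],[0.1,0,0,0,0,0],[0.3,0,0,0,0,0],[0.7,0,0,0,0,0],[1.2,0,0,0,0,0],[1.8,0,0,0,0,0],[2.5,0,0,0,0,0]]])

```text
clock: 5.92
tool_pos: [0.5217, 0.1788, 0.2433]
orientation: [-180.0, -0.0, 177.8]
force: [-0.6, 0.3, -6.4]
opening: 0.0296
gripper_force: 30.0
```

>>> send_rows(plan=[[[0.8,0,0,0,0,0],[1.8,0,0,0,0,0],[2.8,0,0,0,0,0],[3.8,0,0,0,0,0],[4.8,0,0,0,0,0],[5.6,0,0,0,0,0],[6.2,0,0,0,0,0],[6.5,0,0,0,0,0]]])

```text
clock: 6.58
tool_pos: [0.4565, 0.1814, 0.2436]
orientation: [180.0, 0.0, 177.8]
force: [-1.5, -0.2, -6.3]
opening: 0.0298
gripper_force: 30.0
```

```bash
python3 - <<'E'
from h import *
from plant import ctrl
o=ctrl.get_obs();print(o["tool_pos"],o["force"],o["moment"])
chain(((.4575,.1815,.2434),177.8),((.4402,-.1639,.2690),194.2))
E
```

```text
[0.45651064 0.18138173 0.24363104] [-1.48264155 -0.20015446 -6.28001346] [-0.06563018  0.21777768 -0.03214525]
[0.4, -34.58, -2.56, -0.0, 0.0, -16.4]
```

>>> send_rows(plan=[[[0,-0.2,0,0,0,0],[0,-0.6,-0.1,0,0,0],[0,-1.2,-0.2,0,0,0],[0,-2,-0.4,0,0,0],[0,-3,-0.6,0,0,0],[0,-4.2,-0.8,0,0,0],[0,-5.6,-1,0,0,0],[0,-7.1,-1.2,0,0,0]]])

```text
clock: 7.25
tool_pos: [0.4546, 0.1088, 0.2556]
orientation: [-180.0, 0.0, 177.8]
force: [-0.3, -1.0, -7.5]
opening: 0.0296
gripper_force: 30.0
```

>>> send_rows(plan=[[[0,-1.5,-0.2,0,0,0],[0,-3,-0.4,0,0,0],[0,-4.5,-0.6,0,0,0],[0.1,-6,-0.8,0,0,0],[0.1,-7.5,-1,0,0,0],[0.1,-9,-1.2,0,0,0],[0.2,-10.5,-1.3,0,0,0],[0.2,-12,-1.4,0,0,0]]])

```text
clock: 7.92
tool_pos: [0.4475, -0.0114, 0.2698]
orientation: [180.0, 0.0, 177.8]
force: [-0.4, -0.7, -7.1]
opening: 0.0295
gripper_force: 30.0
```

>>> send_rows(plan=[[[0,-1.5,0,0,0,0],[0,-3,0,0,0,0],[0,-4.4,0,0,0,0],[0.1,-5.8,0,0,0,0],[0.1,-7.2,0,0,0,0],[0.1,-8.6,0,0,0,0],[0.2,-10,0,0,0,0],[0.2,-11.3,0,0,0,0]]])

```text
clock: 8.58
tool_pos: [0.4408, -0.1242, 0.2696]
orientation: [-180.0, 0.0, 177.7]
force: [0.2, 0.4, -5.9]
opening: 0.0299
gripper_force: 30.0
```

>>> send_rows(plan=[[[0,-1.2,0,0,0,0],[0,-2.2,0,0,0,0],[0,-3,0,0,0,-0.5],[0,-3.6,0,0,0,-1.5],[0,-4,0,0,0,-3],[0,-4.2,0,0,0,-4.5],[0,-4.2,0,0,0,-6.5],[0,-4.2,0,0,0,-8.5]]])

```text
clock: 9.25
tool_pos: [0.4396, -0.1652, 0.2694]
orientation: [180.0, -0.0, -173.7]
force: [-0.9, 0.7, -6.9]
opening: 0.0297
gripper_force: 30.0
```

>>> send_rows(plan=[[[0,0,0,0,0,-2],[0,0,0,0,0,-4],[0,0,0,0,0,-5.5],[0,0,0,0,0,-6.8],[0,0,0,0,0,-7.6],[0,0,0,0,0,-7.9],[0,0,0,0,0,-7.9],[0,0,0,0,0,-7.9]]])

```text
clock: 9.92
tool_pos: [0.4401, -0.1644, 0.2694]
orientation: [180.0, -0.0, -165.8]
force: [-0.0, -1.2, -6.2]
opening: 0.0297
gripper_force: 30.0
```

```bash
python3 - <<'E'
from plant import ctrl
import cv2,numpy as np
a=ctrl.snapshot("scene")["img"][:,:,::-1];b=ctrl.snapshot("top")["img"][:,:,::-1]
cv2.imwrite("pics/s2f.png",a);cv2.imwrite("pics/t2f.png",b)
f=lambda im,y,x,h,w,k:cv2.resize(im[y:y+h,x:x+w],None,fx=k,fy=k,interpolation=cv2.INTER_CUBIC)
cv2.imwrite("pics/p2.png",np.hstack([f(a,110,265,150,100,4),f(b,90,310,150,100,4)]))
o=ctrl.get_obs();print(o["tool_pos"],o["orientation"],o["force"],o["moment"],o["clock"])
E
```

```text
[ 0.44010335 -0.16432638  0.26935452] [ 1.79999132e+02 -1.91679215e-03 -1.65821923e+02] [-0.76707798  0.18131657 -6.67232557] [0.02632535 0.03259058 0.01897878] 10.0167
```

View pics/p2.png

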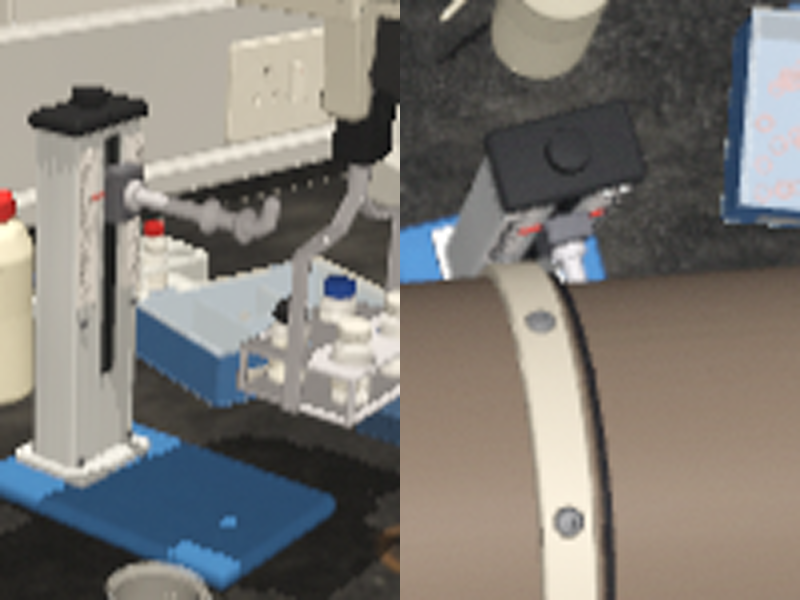

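The carrier is level with all its vials. In the left half, the scale hook's tip (270,210) lies in front of the bail (350,200). Next I'll advance 85 mm along the hook.

>>> send_rows(plan=[[[-0.1,0,0,0,0,0],[-0.4,0,0,0,0,0],[-0.8,0,0,0,0,0],[-1.4,0,0,0,0,0],[-2,0,0,0,0,0],[-2.7,0,0,0,0,0],[-3.4,0,0,0,0,0],[-4.1,0,0,0,0,0]]])

```text
clock: 10.68
tool_pos: [0.4808, -0.154, 0.2692]
orientation: [180.0, -0.0, -165.8]
force: [-0.1, 0.5, -5.6]
opening: 0.0296
gripper_force: 30.0
```

>>> send_rows(plan=[[[-0.8,0,0,0,0,0],[-1.6,0,0,0,0,0],[-2.3,0,0,0,0,0],[-2.9,0,0,0,0,0],[-3.5,0,0,0,0,0],[-4,0,0,0,0,0],[-4.3,0,0,0,0,0],[-4.4,0,0,0,0,0]]])

```text
clock: 11.35
tool_pos: [0.523, -0.1433, 0.2692]
orientation: [180.0, -0.0, -165.8]
force: [0.4, -0.0, -6.1]
opening: 0.0295
gripper_force: 30.0
```

```bash
python3 - <<'E'
from plant import ctrl
import cv2,numpy as np
a=ctrl.snapshot("scene")["img"][:,:,::-1]
cv2.imwrite("pics/s3f.png",a)
f=lambda im,y,x,h,w,k:cv2.resize(im[y:y+h,x:x+w],None,fx=k,fy=k,interpolation=cv2.INTER_CUBIC)
cv2.imwrite("pics/p3.png",f(a,130,270,85,110,7))
o=ctrl.get_obs();print(o["tool_pos"],o["orientation"],o["force"],o["moment"],o["clock"])
E
```

```text
[ 0.52281971 -0.14337105  0.26920341] [ 1.79996698e+02 -1.63702313e-02 -1.65800746e+02] [ 0.75215426  0.16750863 -6.23986192] [-0.0407677  -0.05853173 -0.01940561] 11.4
```

View pics/p3.png

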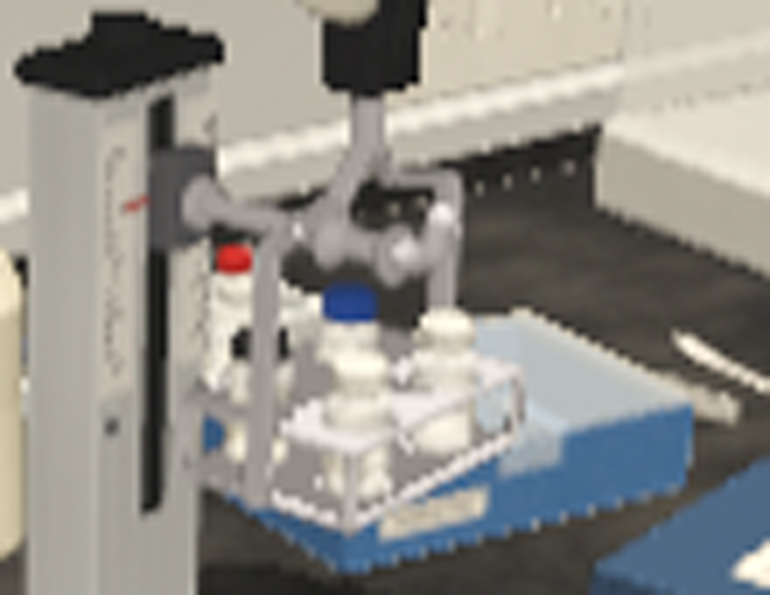

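The stem is at (367,130) and the hook's cones are at (328,240) and (400,258), so the eye looks to be right above the groove. I'll check this with projections.

```bash
python3 - <<'E'
from h import *
g=lambda X:np.round((proj("scene",X)-[270,130]+.5)*7-.5,1)
c=np.array([np.cos(np.radians(14.2)),np.sin(np.radians(14.2)),0])
S=np.array([.5226,-.143,.21]);T=np.array([.5228,-.1434,.2692])
print("seat",g(S),"cones",g(S+c*.011),g(S-c*.011),"tip",g(S-c*.03+[0,0,.021]))
for dz in(-.0324+.010,-.0324+.02,-.004):print("stem/grip",g(T+[0,0,dz]))
print("+1mm x",g(T+c*.001)-g(T),"+1mm y",g(T+np.array([-c[1],c[0],0])*.001)-g(T))
E
```

```text
seat [364.  245.9] cones [337.3 238.9] [391.1 253.1] tip [442.9 205.2]
stem/grip [370.5 140.5]
stem/grip [372.1 111.4]
stem/grip [373.6  86.7]
+1mm x [-2.5 -0.5] +1mm y [-1.7  0.6]
```

```bash
cat >>h.py <<'E'
def avg(n=8):
    from plant import ctrl
    L=[]
    for i in range(n):
        ctrl.snapshot("scene");o=ctrl.get_obs();L.append(np.r_[o["tool_pos"],o["force"],o["moment"],o["opening"]*1e3,o["gripper_force"],o["clock"]])
    L=np.array(L);np.set_printoptions(precision=4,suppress=True);print(L.mean(0));print(L.std(0)[3:9])
E
python3 -c "from h import *;avg(12)"
```

```text
[ 0.5224 -0.1435  0.2694  0.0794 -0.3835 -6.01   -0.0044  0.0173  0.0042
 29.4868 29.9854 11.725 ]
[0.4385 0.4364 0.5293 0.0266 0.0442 0.0281]
```

>>> send_rows(plan=[[[0.05,0,0.1,0,0,0],[0.05,0,0.4,0,0,0],[0.05,0,0.8,0,0,0],[0.05,0,1.2,0,0,0],[0.05,0,1.6,0,0,0],[0.05,0,1.9,0,0,0],[0.05,0,2.1,0,0,0],[0.05,0,2.2,0,0,0]]])

```text
clock: 12.67
tool_pos: [0.5219, -0.1436, 0.2469]
orientation: [180.0, -0.0, -165.8]
force: [-0.2, -0.2, -5.8]
opening: 0.0298
gripper_force: 30.0
```

>>> send_rows(plan=[[[0,0,0.05,0,0,0],[0,0,0.1,0,0,0],[0,0,0.15,0,0,0],[0,0,0.2,0,0,0],[0,0,0.25,0,0,0],[0,0,0.3,0,0,0],[0,0,0.35,0,0,0],[0,0,0.4,0,0,0]]])

```text
clock: 13.33
tool_pos: [0.5221, -0.1436, 0.2433]
orientation: [-180.0, 0.0, -165.8]
force: [-0.1, -0.1, -6.4]
opening: 0.0291
gripper_force: 30.0
```

>>> send_rows(plan=[[[0,0,0.05,0,0,0],[0,0,0.1,0,0,0],[0,0,0.15,0,0,0],[0,0,0.2,0,0,0],[0,0,0.25,0,0,0],[0,0,0.3,0,0,0],[0,0,0.35,0,0,0],[0,0,0.4,0,0,0]]])

```text
clock: 14.0
tool_pos: [0.5221, -0.1436, 0.2394]
orientation: [-180.0, 0.0, -165.8]
force: [-0.4, 0.2, -4.7]
opening: 0.0295
gripper_force: 30.0
```

```bash
cd .;python3 -c "from h import *;avg(8)"
```

```text
[ 0.5221 -0.1436  0.2394 -0.083  -0.226  -5.1755 -0.1219 -0.0092 -0.0062
 29.4736 29.9856 14.225 ]
[0.3697 0.3262 0.461  0.0326 0.0219 0.0282]
```

Contact has been made. The moment about x (-0.12) suggests the bar sits slightly to the -y side of the eye. I'll shift 1 mm to -y and keep lowering slowly.

>>> send_rows(plan=[[[0,-0.02,0.1,0,0,0],[0,-0.04,0.2,0,0,0],[0,-0.06,0.3,0,0,0],[0,-0.08,0.4,0,0,0],[0,-0.1,0.5,0,0,0],[0,-0.1,0.6,0,0,0],[0,-0.1,0.65,0,0,0],[0,-0.1,0.7,0,0,0]]])

```text
clock: 15.07
tool_pos: [0.5223, -0.1442, 0.2323]
orientation: [180.0, 0.0, -165.8]
force: [-1.0, 4.1, -4.1]
opening: 0.0297
gripper_force: 30.0
```

```bash
cd .;python3 -c "from h import *;avg(10)"
```

```text
[ 0.5223 -0.1443  0.2323 -1.1922  4.4953 -4.1315  2.0254  0.4746  0.0176
 29.6397 30.036  15.3417]
[0.6073 0.3976 0.4325 0.1535 0.0482 0.0144]
```

That was the wrong way: the lateral force rose to 4.5 N. I'll shift back by the same amount.

>>> send_rows(plan=[[[0,0.02,0,0,0,0],[0,0.04,0,0,0,0],[0,0.06,0,0,0,0],[0,0.08,0,0,0,0],[0,0.09,0,0,0,0],[0,0.09,0,0,0,0]]])

```text
clock: 16.07
tool_pos: [0.5222, -0.144, 0.2325]
orientation: [-180.0, 0.0, -165.8]
force: [-1.2, 1.4, -4.3]
opening: 0.0295
gripper_force: 30.0
```

```bash
cd .;python3 -c "from h import *;avg(8)"
```

```text
[ 0.5222 -0.1439  0.2325 -0.0819  1.0494 -4.0485  0.4423  0.0861 -0.0085
 29.4624 29.9963 16.2917]
[0.5352 0.4214 0.249  0.154  0.0521 0.0227]
```

>>> send_rows(plan=[[[0,0.01,0,0,0,0],[0,0.02,0,0,0,0],[0,0.03,0.05,0,0,0],[0,0.03,0.15,0,0,0],[0,0.03,0.25,0,0,0],[0,0.03,0.35,0,0,0],[0,0.03,0.45,0,0,0],[0,0.03,0.5,0,0,0]]])

```text
clock: 17.13
tool_pos: [0.5221, -0.1436, 0.2273]
orientation: [-180.0, 0.0, -165.8]
force: [0.6, -2.8, -2.4]
opening: 0.0294
gripper_force: 30.0
```

```bash
cd .;python3 -c "from h import *;avg(8)"
```

```text
[ 0.5221 -0.1435  0.2275  1.0055 -2.7108 -2.9948 -1.1581 -0.2862  0.0059
 29.6125 29.9839 17.3583]
[0.5095 0.6575 0.4197 0.0965 0.0308 0.0185]
```

>>> send_rows(plan=[[[0,-0.01,0,0,0,0],[0,-0.02,0.05,0,0,0],[0,-0.02,0.15,0,0,0],[0,-0.02,0.25,0,0,0],[0,-0.02,0.35,0,0,0],[0,-0.02,0.45,0,0,0],[0,-0.02,0.5,0,0,0],[0,-0.02,0.5,0,0,0]]])

```text
clock: 18.2
tool_pos: [0.5221, -0.1436, 0.2223]
orientation: [-180.0, -0.0, -165.8]
force: [0.6, -3.5, -2.5]
opening: 0.0297
gripper_force: 30.0
```

```bash
cd .;python3 -c "from h import *;avg(8)"
```

```text
[ 0.5221 -0.1436  0.2224  0.5621 -2.1102 -2.2715 -1.0341 -0.2526  0.0029
 29.3628 29.9854 18.425 ]
[0.3248 0.45   0.3701 0.0153 0.0252 0.0352]
```

>>> send_rows(plan=[[[0,-0.01,0,0,0,0],[0,-0.02,0.05,0,0,0],[0,-0.02,0.1,0,0,0],[0,-0.02,0.2,0,0,0],[0,-0.02,0.3,0,0,0],[0,-0.02,0.4,0,0,0],[0,-0.02,0.45,0,0,0],[0,-0.02,0.45,0,0,0]]])

```text
clock: 19.27
tool_pos: [0.5221, -0.1437, 0.2178]
orientation: [180.0, -0.0, -165.8]
force: [0.6, -1.0, -1.7]
opening: 0.0297
gripper_force: 30.0
```

```bash
cd .;python3 -c "from h import *;avg(8)"
```

```text
[ 0.5221 -0.1437  0.2179  0.0205 -0.9974 -1.0773 -0.3731 -0.1092  0.005
 29.5459 29.9906 19.4917]
[0.6608 0.5391 0.2863 0.0299 0.0245 0.0263]
```

>>> send_rows(plan=[[[0,-0.01,0,0,0,0],[0,-0.01,0.05,0,0,0],[0,-0.01,0.15,0,0,0],[0,-0.01,0.25,0,0,0],[0,-0.01,0.35,0,0,0],[0,-0.01,0.45,0,0,0],[0,-0.01,0.5,0,0,0],[0,-0.01,0.5,0,0,0]]])

```text
clock: 20.33
tool_pos: [0.5222, -0.1438, 0.2128]
orientation: [180.0, -0.0, -165.8]
force: [0.7, 0.3, -1.2]
opening: 0.0293
gripper_force: 30.0
```

```bash
cd .;python3 -c "from h import *;avg(20)"
```

```text
[ 0.5221 -0.1439  0.2129  0.0147  0.2099 -0.1548  0.1722  0.0296 -0.0081
 29.5667 29.9996 20.8583]
[0.5194 0.3978 0.3979 0.0446 0.026  0.0375]
```

Nearly balanced, with Fz at -0.15 N. I'll make a last small correction and then check the seating.

>>> send_rows(plan=[[[0,0.003,0.02,0,0,0],[0,0.003,0.04,0,0,0],[0,0.003,0.06,0,0,0],[0,0.003,0.06,0,0,0],[0,0.003,0.06,0,0,0],[0,0.003,0.06,0,0,0]]])

```text
clock: 21.83
tool_pos: [0.5221, -0.1439, 0.2123]
orientation: [180.0, -0.0, -165.8]
force: [0.2, 0.2, 0.0]
opening: 0.0293
gripper_force: 30.0
```

```bash
cd .;python3 - <<'E'
from h import *
avg(20)
from plant import ctrl
import cv2
a=ctrl.snapshot("scene")["img"][:,:,::-1]
cv2.imwrite("pics/p4.png",cv2.resize(a[130:215,270:380],None,fx=7,fy=7,interpolation=cv2.INTER_CUBIC))
E
```

```text
[ 0.5221 -0.1439  0.2123 -0.0685  0.2314 -0.0774  0.135   0.0281  0.0053
 29.5947 29.9995 22.3583]
[0.52   0.5757 0.4991 0.0321 0.0242 0.0426]
```

View pics/p4.png

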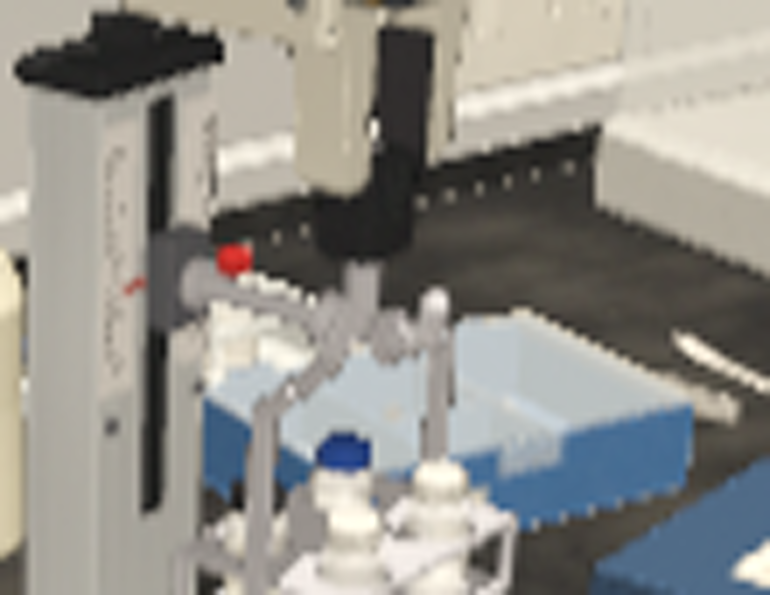

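The eye at (355,325) sits between the cones at (325,315) and (390,335), the carrier is level, and Fz is about 0. Letting go.

>>> send_rows(plan=[[[0,0,0,0,0,0],[0,0,0,0,0,0],[0,0,0,0,0,0],[0,0,0,0,0,0],[0,0,0,0,0,0],[0,0,0,0,0,0],[0,0,0,0,0,0],[0,0,0,0,0,0]]], fingers=1)

```text
clock: 23.55
tool_pos: [0.5221, -0.1438, 0.2123]
orientation: [-180.0, 0.0, -165.8]
force: [-0.6, -0.3, -0.3]
opening: 0.0772
gripper_force: 0.0
```

>>> send_rows(plan=[[[0,0,0,0,0,0],[0,0,0,0,0,0],[0,0,0,0,0,0],[0,0,0,0,0,0],[0,0,0,0,0,0],[0,0,0,0,0,0]]])

```text
clock: 24.05
tool_pos: [0.5221, -0.1438, 0.2122]
orientation: [180.0, -0.0, -165.8]
force: [-0.2, 0.0, 0.7]
opening: 0.0879
gripper_force: 0.0
```

>>> send_rows(plan=[[[0,0,-0.3,0,0,0],[0,0,-1,0,0,0],[0,0,-2,0,0,0],[0,0,-3.5,0,0,0],[0,0,-5,0,0,0],[0,0,-6.5,0,0,0],[0,0,-8,0,0,0],[0,0,-9,0,0,0]]])

```text
clock: 24.72
tool_pos: [0.5227, -0.1441, 0.305]
orientation: [-179.9, 0.1, -165.8]
force: [0.5, -0.5, -0.5]
opening: 0.0876
gripper_force: 0.0
```

```bash
cd .;python3 - <<'E'
from plant import ctrl
import cv2,numpy as np
im=[]
for i in range(20):im.append(ctrl.snapshot("scene")["img"][:,:,::-1])
g=[cv2.cvtColor(x,cv2.COLOR_BGR2GRAY)[165:250,290:345].astype(np.float32) for x in im]
print([round(cv2.phaseCorrelate(g[-1],x)[0][1],2) for x in g])
cv2.imwrite("pics/p5.png",cv2.resize(im[-1][110:250,250:400],None,fx=4,fy=4,interpolation=cv2.INTER_CUBIC))
print(ctrl.get_obs()["clock"])
E
```

```text
[0.01, -0.02, -0.01, 0.01, -0.0, 0.01, -0.0, 0.02, 0.02, 0.0, 0.01, 0.01, 0.02, 0.0, -0.0, 0.0, -0.0, 0.0, 0.0, 0.0]
25.7167
```

View pics/p5.png

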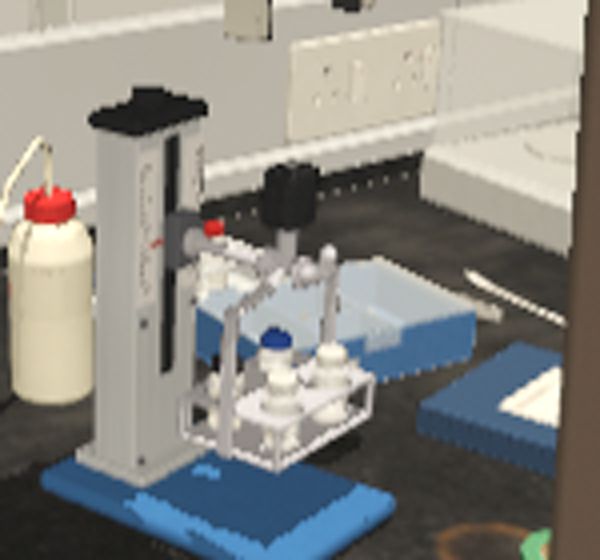

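The carrier hangs level and still on the scale hook at (290,265), with all its vials in place and the gripper clear above.

```bash
cd .;python3 -c "from plant import ctrl;print(ctrl.close_job())"
```

```text
the job is handed in; nothing more can be done
None
```

The carrier hangs level and at rest in the scale hook's groove with all four vials standing, the gripper is clear, and the job is handed in at about 26 s; the hand-in returned no verdict.

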